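Extend a telescopic bar support by one hole and lay a sample bar on it

ROBOT

A 6-joint arm with a two-finger parallel gripper is mounted at the origin on the work surface. World frame = base frame: x ahead of the robot, y to its left, z up, the work surface at z = 0. Lengths are in m, angles in rad, forces in N, time in s.
With the tool pointing down it reaches from about 0.35 to 0.85 m from the base axis. Payload 8.1 kg.
Tool frame: the origin (TCP) lies midway between the tips of the shut fingers; the grasp point (between the pads) lies 19 mm behind it; z points along the fingers, y is the direction in which the jaws open and shut (so a half turn about z gives the same grasp; the last joint's range is limited). The gripper opens to 93 mm and grips with 3 to 60 N. Pads are 15 mm wide; open, the fingers measure 128 mm over their backs; the gripper's body (75 mm by 188 mm) begins 65 mm behind the grasp point.
Start: joints at [-0.085, 0.13, 1.488, -0, 1.523, -0.085], TCP at [0.6, 0, 0.219] pointing down, gripper open.
Joint ranges: [-2.96, 2.96], [-0.89, 2.26], [0.02, 2.5], [-1.34, 4.48], [0, 2.73], [-2.66, 2.66]. Speed limits (rad/s): [2.39, 2.39, 2.79, 3.14, 3.14, 3.14].

INTERFACE

Orientations are given as a unit quaternion [x, y, z, w].
In Python, from workcell import telemetry, imaging, workorder gives the robot as it stands.
- The arm moves only by the shell command python3 -m jog 'ROWS' [FORCE]. ROWS is JSON, a list of rows, each a list of 3 entries, a list of its own where there are three numbers: the finger opening in mm, from 0 to 93, then the shift along the tool's x, y, z in mm, then the turn, a rotation vector about the tool's x, y, z in degrees. A call has exactly 5 rows; each row is the pose to reach, as a shift and turn from the pose commanded when the call began, along the tool's axes at that moment; what a row does not reach only later rows make up. A row lasts 1/12 s, in which the tool goes at most 41.7 mm and 7.16 degrees, less where a joint would pass 70% of its speed; a pose out of reach is approached as far as the arm can. A call with a gripper value outside its range is refused whole. The fingers move at their own pace and stop on an object; FORCE is the grip in N (left out, the last holds). Time passes only in rows, so rows that repeat a pose let the fingers close, or fill a call up. It gives the time, the measured TCP pose, the force and the opening at its end, in the units of the state.
- telemetry.get_state(): the state, without advancing time (a new reading comes with each control period).
- imaging.read_camera(name): name is "scene" or "side" or "wrist"; returns the picture (384x512x3 uint8, red, green, blue); there is no depth.
- imaging.camera_model(name): a dict with "fov_y" (degrees; the focal length in pixels is half the picture's height over the tangent of half this angle, whatever the lens; pixels are square), "cx", "cy" (the principal point, pixels), "D" ([k1, k2, p1, p2, k3] as OpenCV has them; the pictures are not rectified), "R" (3x3) and "t" (3): a world point X has camera coordinates R X + t. Camera axes: x right, y down, z forward; pixel columns grow to the right and rows downward; lengths in m; the calibration is good to about 2 mm. A picture is of the moment at which its call begins: read the wrist's pose just before it. camera_model takes no time and is no camera call; for the wrist camera it gives the pose at the moment of the call.
- workorder.sign_off(): hands the job in, once; it reports no verdict.
The state is a dict: "clock": time; "q": joint angles; "dq": joint speeds; "effort": joint torques, N m; "position": TCP position; "eef_rot": TCP orientation; "contact_force": force on the tool from outside, world axes, zero at the start; "wrist_torque": the same for the moment, N m; "finger_gap": finger opening in m.
Only numpy, scipy, OpenCV 4.12 (cv2) and the standard library are available. Lean on these libraries where they do the work, as an engineer would, in place of code of your own. Each camera call takes 0.05 s, during which the arm holds its last target.

TASK

Lengthen the green bar support by one hole for the next hardness test: press its brass spring pin flush and slide the sleeve outwards, away from the fixed V-rest, until the pin snaps up fully in the second hole; feel for it, since the hole spacing is adjustable, and never bear on it with more than about 25 N. Then lay the brass bar from the blue rack along the support, seated in both V-rests and roughly centred between them, and let go. Leave the steel bar and everything else on the table as it is.

Things in the scene. Friction and masses are not known exactly. Their poses are not given: they have to be found in the camera images.
- support: Telescopic bar support, fixed to the table: green base plate 220 x 75 x 12 mm. Origin under the plate's centre on the table; its x axis runs along the tube in the direction in which it extends (away from the fixed V-rest), y across it, z up. A fixed inner tube carries the spring pin 12 mm ahead (+x) of the origin; an aluminium sleeve (outer tube, 40 mm wide, flat top 48 mm above the table) slides over it along x.
- sleeve (a joint): Travel of the sleeve along the support's +x, m; about 0 at the start (pin in the front one of two 16 mm square holes in its top, 1 mm play either way). The second hole lies 35 to 53 mm behind the first, in an adjustable insert set differently each time: where the pin snaps in must be felt. End of travel 0.066. Friction 2 to 4 N when the pin is clear; it stays where it is left.
- pin (a joint): How far the spring pin is pressed down, m: 0 fully up (dome 7 mm proud of the sleeve's top), 0.007 flush with the top of the sleeve, about 0.009 when it is trapped under the sleeve's 2 mm top wall between holes. Spring force 3 N fully up, 5 N flush. While it stands proud it locks the sleeve. Pressed flush, its round dome lets the hole's edge ride over it when the sleeve is pushed with some 10 N; it springs up by itself in the second hole, which stops the sleeve.
- pin_top (a point): Tip of the brass pin's dome (pin 14 mm in diameter); it moves only up and down, never along the tube.
- ledge (a point): On the sleeve: middle of the rear (-x) face of the black cross ledge just ahead of the first hole. Each hole has such a ledge, 10 mm high, 5 mm thick and 40 mm wide, its rear face 12 mm ahead of the hole's centre; the clear space between the two ledges is 30 to 48 mm along x. A fingertip that presses the pin flush can push the sleeve by this ledge.
- vee_fixed (a point): Fixed V-rest at the rear of the support: point where the axis of a 20 mm bar lies when seated, 86 mm above the table. The V's open upward at 90 degrees, are 16 mm thick along x, and stand 92 mm behind the pin.
- vee_moving (a point): The same point of the V-rest carried on the front end of the sleeve (30 mm ahead of the first hole); it moves with the sleeve, so the two rests are 122 mm apart at the start and 157 to 175 mm apart at the second hole.
- brass_bar_center (a point): Centre of the yellow brass bar, 20 mm in diameter, 200 mm long, 0.4 to 0.7 kg; x axis along the bar. It lies in V-notches of the blue rack, its axis 50 mm above the table, notches 60 mm either side of the rack's middle.
- steel_bar_center (a point): Centre of the grey steel bar of the same size, parallel to the brass one in the rack, 90 mm beside it. Not to be used.
- rack: Fixed blue rack 150 x 140 x 8 mm with grey V-notches for two bars; origin under its centre, x along the bars.
- block_a: Bystander: steel hardness test block, a disc 54 mm across and 15 mm high. Origin at its underside.
- block_b: Bystander: brass-coloured test block, a disc 50 mm across and 12 mm high. Origin at its underside.
- oil: Bystander: white plastic oil bottle with red cap, 56 mm across, 140 mm tall. Origin at its underside.
- tin: Bystander: blue tin, 70 mm across, 75 mm tall. Origin at its underside.
- anvil: Bystander: spare dark steel anvil, 60 mm across at its foot, 45 mm tall. Origin at its underside.
- wrench: Bystander: open-ended wrench 170 mm long, lying flat. Origin at its underside.
- screwdriver: Bystander: screwdriver 180 mm long, lying flat. Origin at its underside.
Not all that is in view belongs to the job. There is more than one size of the support; the job needs the smallest.

How it is judged:
By the outcome, as a careful person would: the job done as asked, in the order asked, and still so for the second after the job is handed in, with the robot touching nothing.
It also fails if it takes over 58 s, if anything falls off the work surface, if the arm or the gripper's body presses on something with over 40 N, if the wrist force passes 120 N, or if a joint passes its speed limit or range.

## Working session

There is one attempt and no reset: what is moved stays moved. The work goes in short steps, Python scripts to look and compute and a shell command to move; the robot and the scene stay as the last step left them, time stands still between calls to the robot, and variables do not carry over. Pictures are saved under pics/ and viewed, and the job is handed in when it is done.

```bash
ls; mkdir -p pics
python3 - <<'E'
from workcell import telemetry, imaging
import cv2
s=telemetry.get_state(); print(s)
for n in ["scene","side","wrist"]:
    m=imaging.camera_model(n); print(n,m)
    im=imaging.read_camera(n); cv2.imwrite(f"pics/{n}0.png",im[:,:,::-1])
E
```

```text
pics
{'clock': 0.0, 'q': array([-8.54046815e-02,  1.31164072e-01,  1.48929781e+00, -9.54663378e-06,
        1.52296051e+00, -8.54097686e-02]), 'dq': array([ 0.00077491, -0.00156351, -0.00132579, -0.0022109 ,  0.00138121,
        0.00117761]), 'effort': array([-1.61290725e-03, -5.59853125e+01, -4.91755986e+01,  7.67333270e-02,
        3.59135563e-02, -2.97389461e-04]), 'position': array([5.99433077e-01, 6.44568610e-05, 2.17575517e-01]), 'eef_rot': array([ 7.07104522e-01,  7.07108448e-01, -5.93016572e-04, -6.96666276e-04]), 'contact_force': array([ 0.93413689, -0.55947143,  0.2639955 ]), 'wrist_torque': array([ 0.01359814,  0.03094275, -0.01555418]), 'finger_gap': 0.09300150028733183}
scene {'fov_y': 48.59669939651505, 'cx': 251.13278632919173, 'cy': 191.88221124268557, 'D': array([-0.03492256,  0.        ,  0.        ,  0.        ,  0.        ]), 'R': array([[ 0.67694662,  0.73602698,  0.00274967],
       [ 0.48038641, -0.43898957, -0.7592872 ],
       [-0.55764879,  0.51531781, -0.65074986]]), 't': array([-0.33594522, -0.16388244,  1.48474874])}
side {'fov_y': 44.10001115605586, 'cx': 262.3533701396195, 'cy': 192.55467536627043, 'D': array([0.04165411, 0.        , 0.        , 0.        , 0.        ]), 'R': array([[ 0.93227328, -0.3616868 , -0.00701365],
       [-0.21419409, -0.53626884, -0.81641694],
       [ 0.29152603,  0.76262598, -0.57742028]]), 't': array([-0.42551343,  0.16664003,  1.31235503])}
wrist {'fov_y': 63.58836424108818, 'cx': 257.21470357690106, 'cy': 191.6007054662383, 'D': array([-0.00782797,  0.        ,  0.        ,  0.        ,  0.        ]), 'R': array([[ 9.99998223e-01, -3.98349548e-04, -1.84290299e-03],
       [ 8.73582170e-05, -9.66588351e-01,  2.56333674e-01],
       [-1.88343896e-03, -2.56333380e-01, -9.66586598e-01]]), 't': array([-0.59929802, -0.03024076,  0.38898623])}
```

View pics/scene0.png

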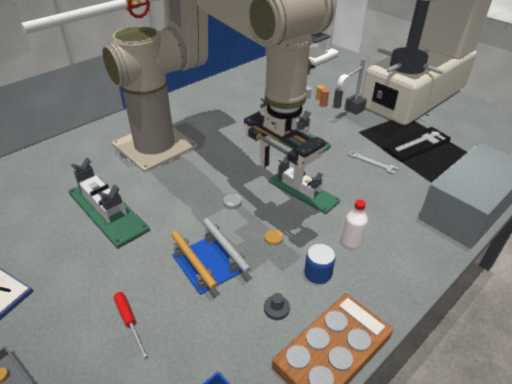

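View pics/side0.png

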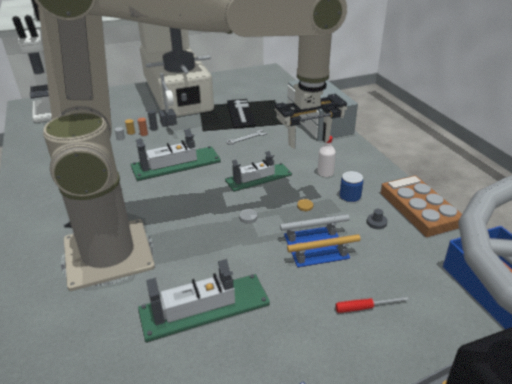

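View pics/wrist0.png

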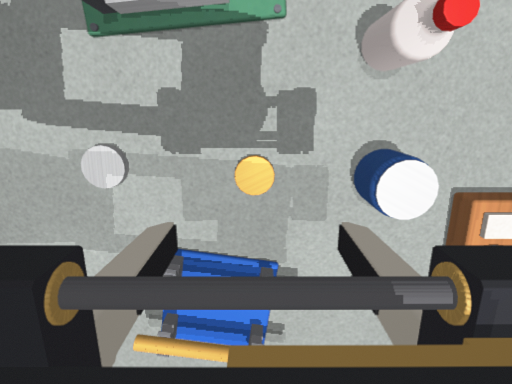

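```bash
cat > h.py <<'E'
import numpy as np, cv2
from workcell import telemetry, imaging
def K(m):
    f=192/np.tan(np.radians(m["fov_y"]/2)); return np.array([[f,0,m["cx"]],[0,f,m["cy"]],[0,0,1.]])
def ray(m,uv):
    p=cv2.undistortPoints(np.array([[uv]],float),K(m),np.array(m["D"]))[0,0]
    R=np.array(m["R"]);t=np.array(m["t"]); return -R.T@t, R.T@np.array([p[0],p[1],1.])
def onz(m,uv,z):
    c,d=ray(m,uv); return c+d*(z-c[2])/d[2]
def tri(ms,uvs):
    A=np.zeros((3,3));b=np.zeros(3)
    for m,uv in zip(ms,uvs):
        c,d=ray(m,uv); d=d/np.linalg.norm(d);P=np.eye(3)-np.outer(d,d);A+=P;b+=P@c
    return np.linalg.solve(A,b)
def proj(m,X):
    r,_=cv2.Rodrigues(np.array(m["R"])); return cv2.projectPoints(np.array(X,float).reshape(-1,3),r,np.array(m["t"]),K(m),np.array(m["D"]))[0][:,0]
def green(im,mask=None):
    h=cv2.cvtColor(im,cv2.COLOR_RGB2HSV); return cv2.inRange(h,(65,90,30),(90,255,200))
E
python3 - <<'E'
from h import *
m=imaging.camera_model("side"); im=cv2.imread("pics/side0.png")[:,:,::-1].copy()
n,l,st,c=cv2.connectedComponentsWithStats(green(im))
for i in range(1,n):
    if st[i,4]<100: continue
    pts=cv2.findContours((l==i).astype(np.uint8),0,2)[0]; pts=np.vstack(pts)[:,0]
    W=np.array([onz(m,p,0.012)[:2] for p in pts])*1000
    r=cv2.minAreaRect(W.astype(np.float32)); print(st[i],r)
cv2.imwrite("pics/crop1.png",cv2.resize(im[140:200,210:310,::-1],None,fx=8,fy=8,interpolation=cv2.INTER_CUBIC))
ms=imaging.camera_model("scene");im=cv2.imread("pics/scene0.png")
cv2.imwrite("pics/crop2.png",cv2.resize(im[200:310,150:260],None,fx=5,fy=5,interpolation=cv2.INTER_CUBIC))
E
```

```text
[132 148  87  32 627] ((277.0286560058594, 380.00421142578125), (293.13409423828125, 104.16059112548828), 2.871900796890259)
[226 165  64  25 257] ((514.86279296875, 187.98509216308594), (211.80038452148438, 70.68424224853516), 5.548830509185791)
[ 139  277  130   64 1929] ((194.47726440429688, -289.7015075683594), (102.2916488647461, 295.00860595703125), 89.70149230957031)
```

View pics/crop1.png

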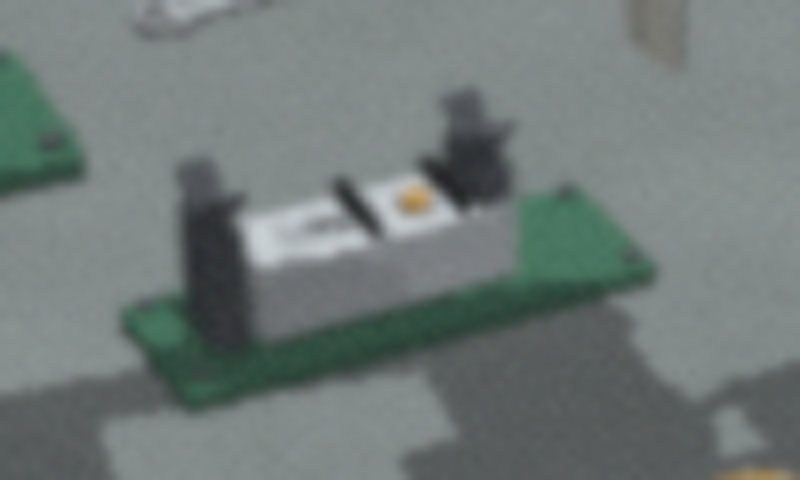

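The small support (plate measures about 212 x 71 mm, the others about 293 x 103) is at scene (303,185), side (258,175), with its x axis roughly along world +x at 5.5°. The lookalikes are the supports at side (180,155) and (205,305), scene (108,210). Among the bars, the brass one is at scene (195,262) and the grey steel one at (226,245). The crop shows the pin in its front hole between the two black ledges. Next I rotate the tool so the pads are narrow along the sleeve and look from above.

```bash
python3 -m jog '[[93,[38,0,0],[0,0,-7]],[93,[76,0,0],[0,0,-14]],[93,[114,0,0],[0,0,-21]],[93,[150,0,0],[0,0,-28]],[93,[185,0,0],[0,0,-35]]]'
python3 -m jog '[[0,[0,0,0],[0,0,-7]],[0,[0,0,0],[0,0,-14]],[0,[0,0,0],[0,0,-21]],[0,[0,0,0],[0,0,-28]],[0,[0,0,0],[0,0,-35]]]'
python3 -m jog '[[0,[0,0,0],[0,0,-7]],[0,[0,0,0],[0,0,-14]],[0,[0,0,0],[0,0,-21]],[0,[0,0,0],[0,0,-25.5]],[0,[0,0,0],[0,0,-25.5]]]'
cat > snap.py <<'E'
import sys,pickle
from h import *
n,tag=sys.argv[1:3]
m=imaging.camera_model(n); im=imaging.read_camera(n)
cv2.imwrite(f"pics/{tag}.png",im[:,:,::-1]); pickle.dump(m,open(f"pics/{tag}.pkl","wb"))
s=telemetry.get_state(); print(s["clock"],s["position"],s["contact_force"],s["finger_gap"])
E
python3 snap.py wrist w1; python3 snap.py scene s1; python3 snap.py side d1
```

```text
clock: 0.57
position: [0.5995, 0.1868, 0.2183]
eef_rot: [0.459, 0.888, -0.0, -0.0]
contact_force: [1.5, 0.1, -0.1]
finger_gap: 0.0933
clock: 0.98
position: [0.5997, 0.1852, 0.2181]
eef_rot: [0.17, 0.985, -0.0, -0.0]
contact_force: [-0.9, -0.0, 0.1]
finger_gap: 0.0641
clock: 1.4
position: [0.5998, 0.185, 0.2182]
eef_rot: [-0.05, 0.999, -0.0, -0.0]
contact_force: [-0.6, 0.2, 0.6]
finger_gap: 0.0309
1.45 [0.59979808 0.18497585 0.21820157] [-0.13441408  0.30670949 -0.29466506] 0.026720973727425736
1.5 [0.59984562 0.18498049 0.21829312] [ 0.05924766 -0.39921257 -0.86979183] 0.0229312498344452
1.55 [0.59988502 0.18497014 0.21838142] [-0.15218793 -0.17281212 -0.94397846] 0.018806886543717063
```

View pics/w1.png

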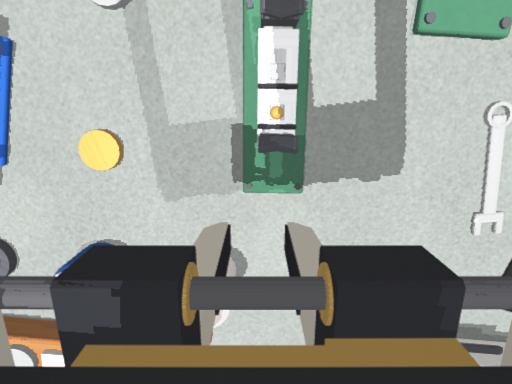

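View pics/s1.png

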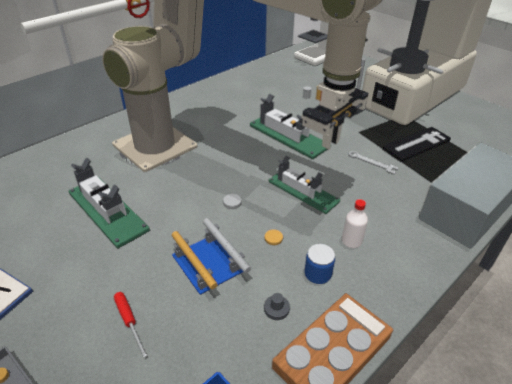

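The wrist view shows the pin at (277,112), the front ledge at about row 126 and the rear ledge at about row 87. The support's +x points down the image.

Run:
```python
from h import *; import pickle
m=pickle.load(open("pics/w1.pkl","rb")); im=cv2.imread("pics/w1.png")[:,:,::-1].copy()
cv2.imwrite("pics/w1c.png",cv2.resize(im[0:200,230:325,::-1],None,fx=4,fy=3,interpolation=cv2.INTER_CUBIC)[:600])
h=cv2.cvtColor(im,cv2.COLOR_RGB2HSV)
g=green(im); n,l,st,c=cv2.connectedComponentsWithStats(g)
ok=(l==l[180,270])
# plate sides: right/left edges for rows 20..180 at z=.012
L=[];Rr=[]
for r in range(20,185,4):
    xs=np.where(ok[r])[0]; 
    if len(xs)<5: continue
    L.append(onz(m,(xs[0],r),0.012)); Rr.append(onz(m,(xs[-1],r),0.012))
for e in (L,Rr):
    e=np.array(e);p=np.polyfit(e[:,0],e[:,1],1);print("edge yaw",np.degrees(np.arctan(p[0])),"y at .52",np.polyval(p,.52))
xs=np.where(ok)[0]; r=xs.max(); print("front edge row",r, onz(m,(272,r),.012))
o=cv2.inRange(h,(10,120,80),(30,255,255)); o[:,:240]=0;o[:,310:]=0;o[200:]=0
ys,xs=np.where(o); print("pin",xs.mean(),ys.mean(),len(xs),onz(m,(xs.mean(),ys.mean()),.053))
# profile along column in ledge region at x 288..294
gray=cv2.cvtColor(im,cv2.COLOR_RGB2GRAY); print([(r,int(gray[r,286:294].mean()),int(gray[r,262:268].mean())) for r in range(75,150)])
```

```text
edge yaw 5.077390331506684 y at .52 0.16100637813575452
edge yaw 4.853671107159198 y at .52 0.23175858344812642
front edge row 192 [0.6259841  0.20527361 0.012     ]
pin 276.2300884955752 112.32743362831859 113 [0.53021678 0.1970232  0.053     ]
[(75, 231, 255), (76, 231, 255), (77, 231, 255), (78, 231, 255), (79, 231, 255), (80, 232, 255), (81, 233, 255), (82, 234, 255), (83, 166, 208), (84, 84, 87), (85, 54, 80), (86, 52, 84), (87, 49, 71), (88, 55, 124), (89, 161, 255), (90, 227, 255), (91, 231, 255), (92, 230, 255), (93, 229, 255), (94, 230, 255), (95, 231, 255), (96, 233, 255), (97, 233, 255), (98, 232, 255), (99, 233, 255), (100, 232, 255), (101, 230, 255), (102, 229, 255), (103, 229, 255), (104, 231, 255), (105, 231, 255), (106, 230, 254), (107, 230, 254), (108, 231, 254), (109, 230, 254), (110, 230, 254), (111, 230, 255), (112, 230, 255), (113, 230, 255), (114, 230, 255), (115, 230, 254), (116, 230, 254), (117, 230, 254), (118, 230, 254), (119, 230, 254), (120, 231, 254), (121, 232, 255), (122, 231, 255), (123, 201, 228), (124, 107, 96), (125, 57, 70), (126, 53, 71), (127, 48, 67), (128, 55, 70), (129, 133, 158), (130, 227, 204), (131, 231, 209), (132, 221, 183), (133, 182, 130), (134, 104, 75), (135, 72, 68), (136, 69, 67), (137, 75, 69), (138, 77, 69), (139, 77, 68), (140, 76, 67), (141, 76, 68), (142, 78, 69), (143, 77, 69), (144, 77, 67), (145, 77, 69), (146, 78, 70), (147, 76, 70), (148, 71, 70), (149, 68, 68)]
```

View pics/w1c.png

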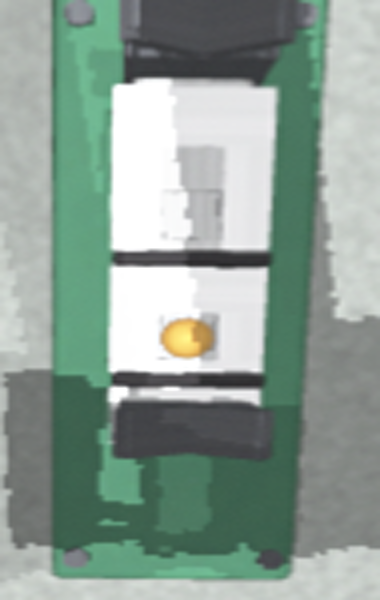

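Run:
```python
from h import *; import pickle
m=pickle.load(open("pics/w1.pkl","rb"))
for uv,z in [((277,123.5),.048),((277,129),.058),((277,83.3),.058),((277,89),.048)]: print(uv,z,onz(m,uv,z))
c,_=ray(m,(0,0));print(c)
# pin in scene/side
ms=pickle.load(open("pics/s1.pkl","rb"));md=pickle.load(open("pics/d1.pkl","rb"))
uv=[(276.2,112.3)]
for t,M,X in (("s1",ms,.0),("d1",md,.0)):
    im=cv2.imread(f"pics/{t}.png"); p=proj(M,[.529,.197,.053])[0]; print(t,p)
    hs=cv2.cvtColor(im,cv2.COLOR_BGR2HSV); o=cv2.inRange(hs,(8,90,80),(32,255,255)); mk=np.zeros_like(o); a,b=int(p[1]),int(p[0]); mk[a-8:a+8,b-8:b+8]=1
    ys,xs=np.where(o*mk>0); print(len(xs),xs.mean(),ys.mean(),onz(M,(xs.mean(),ys.mean()),.053)); uv.append((xs.mean(),ys.mean()))
print(tri([m,ms,md],uv))
# brass & steel bar in scene, side
for t,M in (("s1",ms),("d1",md)):
    im=cv2.imread(f"pics/{t}.png"); hs=cv2.cvtColor(im,cv2.COLOR_BGR2HSV); o=cv2.inRange(hs,(8,120,80),(32,255,255))
    n,l,st,cc=cv2.connectedComponentsWithStats(o)
    for i in range(1,n):
        if st[i,4]>150:
            q=np.argwhere(l==i)[:,::-1]; r=cv2.minAreaRect(q.astype(np.float32)); bx=cv2.boxPoints(r); 
            # end midpoints
            e=sorted([(np.linalg.norm(bx[k]-bx[(k+1)%4]),(bx[k]+bx[(k+1)%4])/2) for k in range(4)],key=lambda a:a[0])[:2]
            P=[onz(M,x[1],.05) for x in e]; print(t,st[i],[x[1] for x in e],P,np.linalg.norm(P[0]-P[1]))
```

```text
(277, 123.5) 0.048 [0.54153841 0.19945092 0.048     ]
(277, 129) 0.058 [0.54668915 0.19942132 0.058     ]
(277, 83.3) 0.058 [0.5022993  0.19427388 0.058     ]
(277, 89) 0.048 [0.50699682 0.19544548 0.048     ]
[0.52943302 0.17702441 0.38315422]
s1 [307.70742555 179.54581874]
13 307.61538461538464 180.6153846153846 [0.53216582 0.19302862 0.053     ]
d1 [261.16831521 163.98592   ]
4 261.5 164.5 [0.52885916 0.19355552 0.053     ]
[0.53005081 0.19674601 0.05031859]
s1 [265 230  18  15 210] [array([282., 237.], dtype=float32), array([265., 237.], dtype=float32)] [array([ 0.6381171 , -0.02367516,  0.05      ]), array([ 0.60882041, -0.05566076,  0.05      ])] 0.043374817595855014
s1 [172 232  45  57 487] [array([173.28   , 232.54001], dtype=float32), array([214.19998, 287.1    ], dtype=float32)] [array([ 0.43798455, -0.21933202,  0.05      ]), array([ 0.64307839, -0.2493237 ,  0.05      ])] 0.20727513566897313
s1 [ 273  294  120   90 2768] [array([375.75568, 311.13126], dtype=float32), array([291.19006, 388.00906], dtype=float32)] [array([ 0.92989021, -0.03162381,  0.05      ]), array([ 0.92075859, -0.28870754,  0.05      ])] 0.25724585642620007
d1 [383 183  78  53 851] [array([377.53363, 197.3015 ], dtype=float32), array([455.1042 , 229.17982], dtype=float32)] [array([ 0.78767844, -0.10666174,  0.05      ]), array([ 0.90194438, -0.31275432,  0.05      ])] 0.23564985868047533
d1 [288 235  72  16 375] [array([359.0335 , 237.21062], dtype=float32), array([287.9242 , 248.52345], dtype=float32)] [array([ 0.64123553, -0.2463351 ,  0.05      ]), array([ 0.44458686, -0.21738531,  0.05      ])] 0.19876818039416022
```

Pin at about (0.529, 0.197), support yaw 5.0°. The ledges' rear faces are at x 0.5415 and 0.502, so I expect a hole spacing of about 39 mm. The brass bar's centre is about (0.541, -0.233), yaw about -8°. All of these fit the given sizes. Now I move above the pin.

```bash
python3 -m jog '[[0,[34,10,0],[0,0,0.7]],[0,[68,19,0],[0,0,0.7]],[0,[68,19,30],[0,0,0.7]],[0,[68,19,65],[0,0,0.7]],[0,[68,19,100],[0,0,0.7]]]'
python3 -m jog '[[0,[0,0,20],[0,0,0]],[0,[0,0,40],[0,0,0]],[0,[0,0,43],[0,0,0]],[0,[0,0,43],[0,0,0]],[0,[0,0,43],[0,0,0]]]'
python3 snap.py wrist w2; python3 snap.py side d2;python3 snap.py scene s2
python3 - <<'E'
import cv2
a=cv2.imread("pics/d2.png")[110:200,200:320];b=cv2.imread("pics/s2.png")[130:220,250:370]
cv2.imwrite("pics/m2.png",cv2.resize(cv2.vconcat([a,b]),None,fx=3.3*1.6,fy=3.3,interpolation=cv2.INTER_CUBIC) if 0 else cv2.vconcat([cv2.resize(x,(400*1,300)) for x in (a,b)]))
E
```

```text
clock: 1.97
position: [0.5311, 0.198, 0.1192]
eef_rot: [-0.041, 0.999, 0.0, 0.002]
contact_force: [0.3, 1.3, -0.5]
finger_gap: 0.0005
clock: 2.38
position: [0.5311, 0.1976, 0.0767]
eef_rot: [-0.041, 0.999, 0.0, 0.0]
contact_force: [-0.2, -0.1, 0.5]
finger_gap: 0.0006
2.4333 [0.53170775 0.19773455 0.07747284] [-0.21020924 -0.06953696  0.26758771] 0.0007707552480850971
2.4833 [0.53194962 0.19782325 0.07775277] [ 0.9225123   0.25185352 -0.56146803] 0.000516306371719734
2.5333 [0.53194312 0.19779137 0.07771853] [0.67181417 0.69406136 0.81244602] 0.00037211683644862675
```

View pics/w2.png

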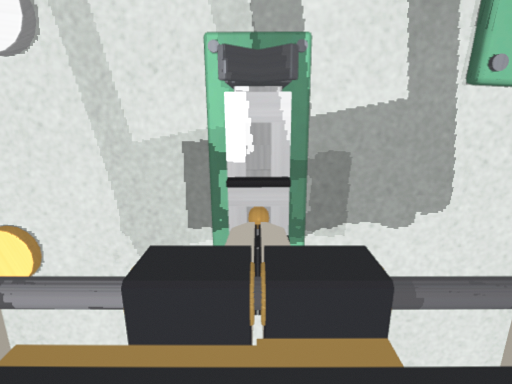

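View pics/m2.png

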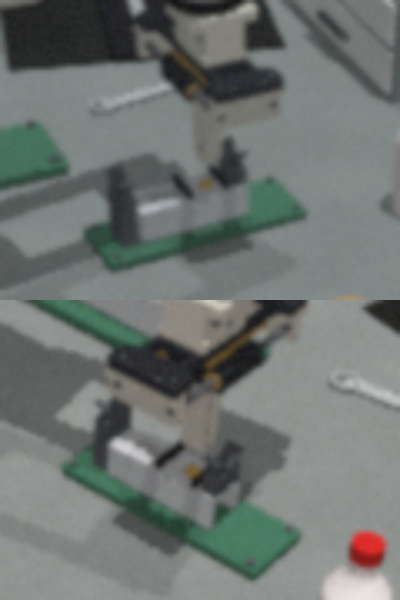

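The wrist view shows the pin at (258,215), in line with the finger gap. I shift back 1.5 mm and go down to just above the dome.

```bash
python3 -m jog '[[0,[1.5,0,8],[0,0,0]],[0,[1.5,0,16],[0,0,0]],[0,[1.5,0,20],[0,0,0]],[0,[1.5,0,20],[0,0,0]],[0,[1.5,0,20],[0,0,0]]]' 40
python3 -m jog '[[0,[0,0,1],[0,0,0]],[0,[0,0,2],[0,0,0]],[0,[0,0,3],[0,0,0]],[0,[0,0,4],[0,0,0]],[0,[0,0,4],[0,0,0]]]'
```

```text
clock: 2.95
position: [0.5287, 0.1972, 0.0553]
eef_rot: [-0.042, 0.999, -0.0, -0.0]
contact_force: [0.5, 0.1, -0.1]
finger_gap: 0.0002
clock: 3.37
position: [0.529, 0.1973, 0.0516]
eef_rot: [-0.042, 0.999, -0.0, -0.0]
contact_force: [-1.2, 0.4, 3.5]
finger_gap: 0.0002
```

```bash
python3 -m jog '[[0,[0,0,0.7],[0,0,0]],[0,[0,0,1.4],[0,0,0]],[0,[0,0,2.1],[0,0,0]],[0,[0,0,2.8],[0,0,0]],[0,[0,0,2.8],[0,0,0]]]'
python3 -m jog '[[0,[0,0,0.3],[0,0,0]],[0,[0,0,0.6],[0,0,0]],[0,[0,0,0.9],[0,0,0]],[0,[0,0,0.9],[0,0,0]],[0,[0,0,0.9],[0,0,0]]]'
```

```text
clock: 3.78
position: [0.529, 0.1973, 0.0488]
eef_rot: [-0.042, 0.999, 0.0, -0.0]
contact_force: [-1.4, -1.3, 3.9]
finger_gap: 0.0004
clock: 4.2
position: [0.5291, 0.1973, 0.0482]
eef_rot: [-0.042, 0.999, 0.0, 0.0]
contact_force: [-3.1, -0.5, 7.0]
finger_gap: 0.0006
```

```bash
python3 -m jog '[[0,[-0.8,0,0.2],[0,0,0]],[0,[-1.6,0,0.2],[0,0,0]],[0,[-2.4,0,0.2],[0,0,0]],[0,[-3.2,0,0.2],[0,0,0]],[0,[-4,0,0.2],[0,0,0]]]'
python3 -m jog '[[0,[-0.4,0,0],[0,0,0]],[0,[-0.8,0,0],[0,0,0]],[0,[-1.2,0,0],[0,0,0]],[0,[-1.6,0,0],[0,0,0]],[0,[-2,0,0],[0,0,0]]]'
```

```text
clock: 4.62
position: [0.5326, 0.1976, 0.0481]
eef_rot: [-0.042, 0.999, -0.0, -0.0]
contact_force: [-5.2, -1.6, 9.6]
finger_gap: 0.0002
clock: 5.03
position: [0.5342, 0.1978, 0.048]
eef_rot: [-0.042, 0.999, -0.0, -0.001]
contact_force: [-7.1, -1.7, 10.8]
finger_gap: 0.0008
```

```bash
python3 -m jog '[[0,[-0.4,0,0],[0,0,0]],[0,[-0.8,0,0],[0,0,0]],[0,[-1.2,0,0],[0,0,0]],[0,[-1.6,0,0],[0,0,0]],[0,[-2,0,0],[0,0,0]]]'
```

```text
clock: 5.45
position: [0.5356, 0.1979, 0.0479]
eef_rot: [-0.042, 0.999, -0.0, -0.001]
contact_force: [-9.9, -1.2, 12.9]
finger_gap: 0.0003
```

```bash
python3 -m jog '[[0,[-0.3,0,0],[0,0,0]],[0,[-0.6,0,0],[0,0,0]],[0,[-0.9,0,0],[0,0,0]],[0,[-1.2,0,0],[0,0,0]],[0,[-1.5,0,0],[0,0,0]]]'
```

```text
clock: 5.87
position: [0.5371, 0.1981, 0.0478]
eef_rot: [-0.042, 0.999, -0.0, -0.001]
contact_force: [-7.5, -1.4, 11.1]
finger_gap: 0.0003
```

```bash
python3 -m jog '[[0,[-0.6,0,0],[0,0,0]],[0,[-1.2,0,0],[0,0,0]],[0,[-1.8,0,0],[0,0,0]],[0,[-2.4,0,0],[0,0,0]],[0,[-3,0,0],[0,0,0]]]'
python3 -m jog '[[0,[-0.8,0,0],[0,0,0]],[0,[-1.6,0,0],[0,0,0]],[0,[-2.4,0,0],[0,0,0]],[0,[-3.2,0,0],[0,0,0]],[0,[-4,0,0],[0,0,0]]]'
```

```text
clock: 6.28
position: [0.5409, 0.1984, 0.048]
eef_rot: [-0.042, 0.999, -0.0, -0.001]
contact_force: [-6.8, -0.9, 8.0]
finger_gap: 0.0004
clock: 6.7
position: [0.5449, 0.1987, 0.0479]
eef_rot: [-0.042, 0.999, -0.0, -0.001]
contact_force: [-6.2, -0.6, 9.6]
finger_gap: 0.0003
```

```bash
python3 snap.py wrist w3; python3 -c "
import cv2;a=cv2.imread('pics/w3.png')[60:260,170:350];cv2.imwrite('pics/w3c.png',cv2.resize(a,None,fx=3,fy=3,interpolation=cv2.INTER_CUBIC))"
```

```text
6.75 [0.54505389 0.19874064 0.04792692] [-4.23575466 -0.88079246  7.97272719] 0.00045094065555767725
```

View pics/w3c.png

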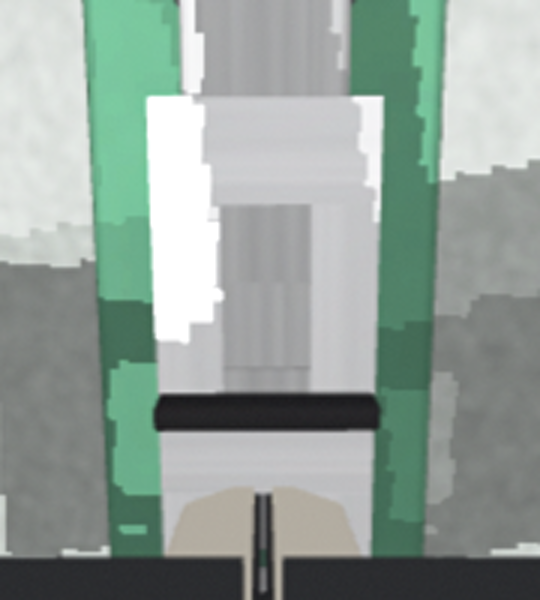

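The sleeve has moved out about 10 mm and the pin is trapped, with the rear hole empty in view. I lift 1.5 mm so I push only on the ledge, then go on.

```bash
python3 -m jog '[[0,[0,0,-1],[0,0,0]],[0,[-1.5,0,-2],[0,0,0]],[0,[-3.5,0,-2],[0,0,0]],[0,[-6,0,-2],[0,0,0]],[0,[-8,0,-2],[0,0,0]]]'
python3 -m jog '[[0,[-2,0,0],[0,0,0]],[0,[-4,0,0],[0,0,0]],[0,[-6,0,0],[0,0,0]],[0,[-8,0,0],[0,0,0]],[0,[-10,0,0],[0,0,0]]]'
python3 -m jog '[[0,[-0.8,0,0],[0,0,0]],[0,[-1.6,0,0],[0,0,0]],[0,[-2.4,0,0],[0,0,0]],[0,[-3.2,0,0],[0,0,0]],[0,[-4,0,0],[0,0,0]]]'
```

```text
clock: 7.17
position: [0.5526, 0.1993, 0.0494]
eef_rot: [-0.042, 0.999, -0.0, -0.001]
contact_force: [-5.5, -0.3, 4.7]
finger_gap: 0.0002
clock: 7.58
position: [0.5626, 0.2002, 0.0494]
eef_rot: [-0.042, 0.999, -0.0, -0.001]
contact_force: [-5.8, 0.5, 4.7]
finger_gap: 0.0006
clock: 8.0
position: [0.567, 0.2006, 0.0494]
eef_rot: [-0.042, 0.999, -0.0, -0.001]
contact_force: [-2.7, 0.4, 2.1]
finger_gap: 0.0004
```

```bash
for i in 1; do python3 -m jog '[[0,[-0.5,0,0],[0,0,0]],[0,[-1,0,0],[0,0,0]],[0,[-1.5,0,0],[0,0,0]],[0,[-2,0,0],[0,0,0]],[0,[-2.5,0,0],[0,0,0]]]'; done
python3 -m jog '[[0,[-0.5,0,0],[0,0,0]],[0,[-1,0,0],[0,0,0]],[0,[-1.5,0,0],[0,0,0]],[0,[-2,0,0],[0,0,0]],[0,[-2.5,0,0],[0,0,0]]]'
```

```text
clock: 8.42
position: [0.5703, 0.2007, 0.0499]
eef_rot: [-0.042, 0.999, -0.0, 0.0]
contact_force: [-0.4, -0.7, 0.1]
finger_gap: 0.0007
clock: 8.83
position: [0.5721, 0.2009, 0.0497]
eef_rot: [-0.042, 0.999, -0.0, -0.0]
contact_force: [-2.0, -0.5, 2.3]
finger_gap: 0.0004
```

```bash
python3 -m jog '[[0,[-0.3,0,0],[0,0,0]],[0,[-0.6,0,0],[0,0,0]],[0,[-0.9,0,0],[0,0,0]],[0,[-1.2,0,0],[0,0,0]],[0,[-1.5,0,0],[0,0,0]]]'
python3 snap.py wrist w4; python3 -c "
import cv2;a=cv2.imread('pics/w4.png')[30:260,170:350];cv2.imwrite('pics/w4c.png',cv2.resize(a,None,fx=2.6,fy=2.6,interpolation=cv2.INTER_CUBIC))"
```

```text
clock: 9.25
position: [0.5738, 0.201, 0.0497]
eef_rot: [-0.042, 0.999, -0.0, -0.0]
contact_force: [-2.1, -0.7, 0.5]
finger_gap: 0.0003
9.3 [0.57382453 0.20102644 0.04967027] [-2.20770553 -0.17857777  1.02638451] 0.0006774104917929781
```

View pics/w4c.png

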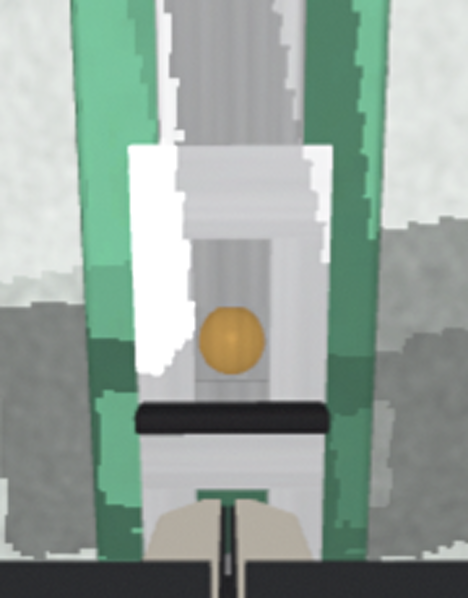

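The pin now shows in the second hole's slot (crop (232,340)). I check the lock by pushing on gently.

```bash
python3 -m jog '[[0,[-0.3,0,0],[0,0,0]],[0,[-0.6,0,0],[0,0,0]],[0,[-0.9,0,0],[0,0,0]],[0,[-1.2,0,0],[0,0,0]],[0,[-1.5,0,0],[0,0,0]]]'
python3 snap.py wrist w5;python3 snap.py side d5
```

```text
clock: 9.72
position: [0.5748, 0.2011, 0.0497]
eef_rot: [-0.042, 0.999, -0.0, -0.001]
contact_force: [-6.0, 0.0, 4.5]
finger_gap: -0.0
9.7667 [0.5747321  0.20114209 0.04965724] [-4.96862048 -0.33237013  3.34245967] 8.715672082312359e-05
9.8167 [0.57473529 0.2011253  0.0496606 ] [-6.19373187 -1.14779962  4.61611993] 0.0005339110260618736
```

```bash
python3 -m jog '[[0,[-0.3,0,0],[0,0,0]],[0,[-0.6,0,0],[0,0,0]],[0,[-0.9,0,0],[0,0,0]],[0,[-1.2,0,0],[0,0,0]],[0,[-1.5,0,0],[0,0,0]]]'
```

```text
clock: 10.23
position: [0.5753, 0.2012, 0.0497]
eef_rot: [-0.042, 0.999, -0.0, -0.002]
contact_force: [-11.3, -1.8, 9.4]
finger_gap: 0.0005
```

```bash
python3 -m jog '[[0,[-0.3,0,0],[0,0,0]],[0,[-0.6,0,0],[0,0,0]],[0,[-0.9,0,0],[0,0,0]],[0,[-1,0,0],[0,0,0]],[0,[-1,0,0],[0,0,0]]]'
python3 snap.py wrist w6
python3 -m jog '[[0,[1,0,0],[0,0,0]],[0,[2,0,0],[0,0,0]],[0,[3,0,-2],[0,0,0]],[0,[4,0,-4],[0,0,0]],[0,[5,0,-8],[0,0,0]]]'
python3 -m jog '[[0,[0,0,-40],[0,0,0]],[0,[0,0,-80],[0,0,0]],[0,[-10,0,-120],[0,0,0]],[0,[-20,0,-130],[0,0,0]],[0,[-20,0,-130],[0,0,0]]]'
python3 snap.py wrist w7;python3 snap.py side d7;python3 snap.py scene s7
python3 - <<'E'
import cv2
cv2.imwrite("pics/m7.png",cv2.vconcat([cv2.resize(cv2.imread("pics/d7.png")[135:200,205:315],(500,295),interpolation=cv2.INTER_CUBIC),cv2.resize(cv2.imread("pics/s7.png")[140:220,250:370],(450,300),interpolation=cv2.INTER_CUBIC).copy() if 0 else cv2.resize(cv2.imread("pics/s7.png")[145:215,255:365],(500,300),interpolation=cv2.INTER_CUBIC)]))
E
```

```text
clock: 10.65
position: [0.5756, 0.2012, 0.0496]
eef_rot: [-0.042, 0.999, -0.0, -0.002]
contact_force: [-14.6, -2.7, 11.1]
finger_gap: 0.0003
10.7 [0.5756282  0.20124299 0.04964045] [-14.68006323  -1.1910192   11.66420307] 0.0005764498203785861
clock: 11.12
position: [0.5731, 0.201, 0.0578]
eef_rot: [-0.042, 0.999, 0.0, 0.0]
contact_force: [-0.0, -0.3, 0.3]
finger_gap: 0.0007
clock: 11.53
position: [0.5973, 0.2034, 0.1946]
eef_rot: [-0.042, 0.999, 0.001, 0.006]
contact_force: [-0.3, 0.4, -0.6]
finger_gap: 0.0003
11.5833 [0.59515105 0.20302282 0.19106435] [-0.88786869  1.10554867  0.24926259] 0.0005934713659657121
11.6333 [0.59335716 0.20267721 0.18835771] [-0.29274166 -0.10084247 -1.27138129] 0.00014944432453213135
11.6833 [0.5921486  0.20248552 0.18661597] [ 0.68983904 -0.15567245 -0.52157521] 0.0008438089855974998
```

View pics/w7.png

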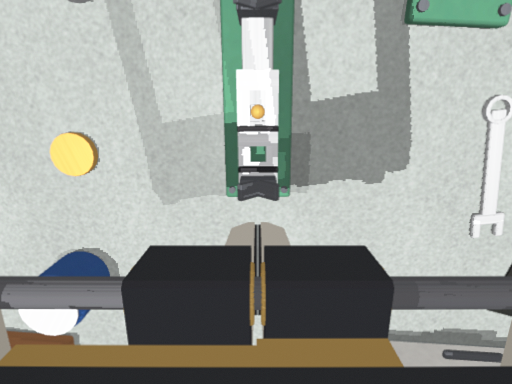

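View pics/m7.png

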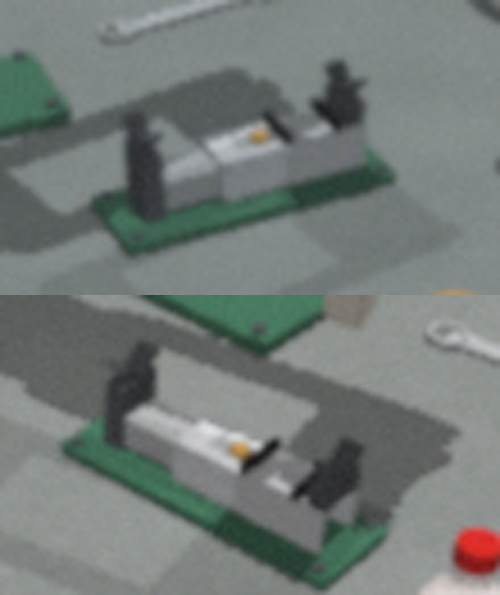

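Run:
```python
from h import *; import pickle
a=cv2.resize(cv2.imread("pics/w7.png")[60:205,215:300],None,fx=4,fy=4,interpolation=cv2.INTER_CUBIC)
b=cv2.resize(cv2.imread("pics/w6.png")[30:250,190:330],(int(140*2.6),580),interpolation=cv2.INTER_CUBIC)
c=np.zeros((580,a.shape[1]+b.shape[1],3),np.uint8); c[:a.shape[0],:a.shape[1]]=a[:580]; c[:b.shape[0],a.shape[1]:]=b
cv2.imwrite("pics/m8.png",c)
def pin(t,x0,x1,y0,y1):
    m=pickle.load(open(f"pics/{t}.pkl","rb")); hs=cv2.cvtColor(cv2.imread(f"pics/{t}.png"),cv2.COLOR_BGR2HSV)[y0:y1,x0:x1]
    o=cv2.inRange(hs,(8,90,60),(32,255,255)); ys,xs=np.where(o); print(t,len(xs),xs.mean()+x0,ys.mean()+y0); return m,(xs.mean()+x0,ys.mean()+y0)
r=[pin("w7",240,275,95,125),pin("w6",190,330,60,220),pin("d7",250,275,155,175),pin("s7",295,320,170,190)]
for k in ([0,2],[0,3],[0,1],[1,2],[0,1,2,3]): print(k,tri([r[i][0] for i in k],[r[i][1] for i in k]))
for m,uv in r[:2]: print(onz(m,uv,.053))
```

```text
w7 146 257.23972602739724 111.36986301369863
w6 496 258.70766129032256 157.26612903225805
d7 4 261.5 164.5
s7 10 307.5 181.0
[0, 2] [0.53027252 0.19733418 0.05049017]
[0, 3] [0.52976194 0.19692999 0.04787525]
[0, 1] [0.53033161 0.19737995 0.04575048]
[1, 2] [0.52993215 0.19723271 0.05056789]
[0, 1, 2, 3] [0.53004107 0.19701154 0.04943495]
[0.53020728 0.1973324  0.053     ]
[0.52927996 0.19727472 0.053     ]
```

View pics/m8.png

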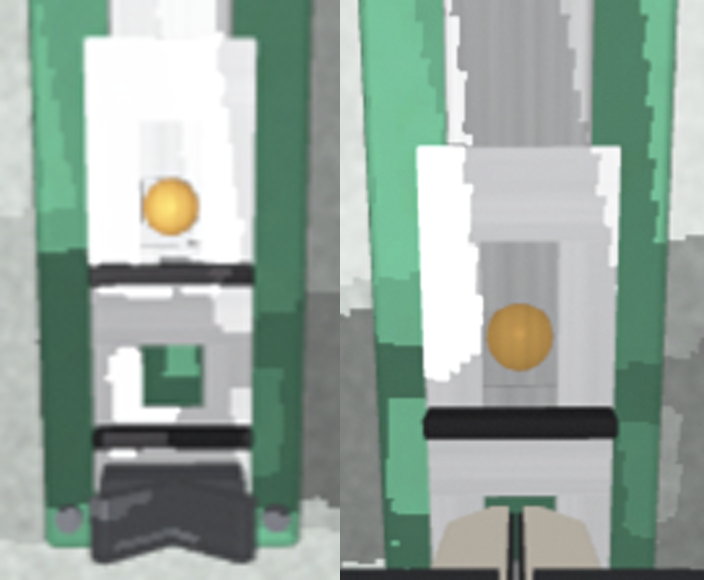

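The pin triangulates at z 0.0505, the same as when it was fully up at the start, and the sleeve stayed locked at 14.7 N. It sits 12 mm behind its ledge. Now to the brass bar.

```bash
python3 -m jog '[[60,[0,-25,-20],[0,0,0]],[60,[3,-60,-20],[0,0,3]],[60,[6,-100,-20],[0,0,6]],[60,[8,-140,-20],[0,0,10]],[60,[10,-180,-20],[0,0,13]]]'
python3 -m jog '[[60,[0,-40,0],[0,0,0]],[60,[0,-80,0],[0,0,0]],[60,[0,-120,0],[0,0,0]],[60,[0,-160,0],[0,0,0]],[60,[0,-200,0],[0,0,0]]]'
python3 -m jog '[[60,[0,-30,0],[0,0,0]],[60,[0,-50,0],[0,0,0]],[60,[0,-50,0],[0,0,0]],[60,[0,-50,0],[0,0,0]],[60,[0,-50,0],[0,0,0]]]'
python3 snap.py wrist w9
```

```text
clock: 12.1
position: [0.596, 0.0212, 0.2052]
eef_rot: [0.073, 0.997, -0.0, -0.002]
contact_force: [0.1, 0.2, 0.3]
finger_gap: 0.0295
clock: 12.52
position: [0.5672, -0.1767, 0.2051]
eef_rot: [0.071, 0.997, 0.001, -0.002]
contact_force: [0.8, 0.0, 0.9]
finger_gap: 0.0587
clock: 12.93
position: [0.5614, -0.2239, 0.206]
eef_rot: [0.071, 0.997, 0.001, -0.001]
contact_force: [-0.5, 0.4, -0.4]
finger_gap: 0.0599
12.9833 [ 0.56179328 -0.22352674  0.20646101] [ 0.63305672  0.56935878 -0.03363635] 0.060163480027149684
```

View pics/w9.png

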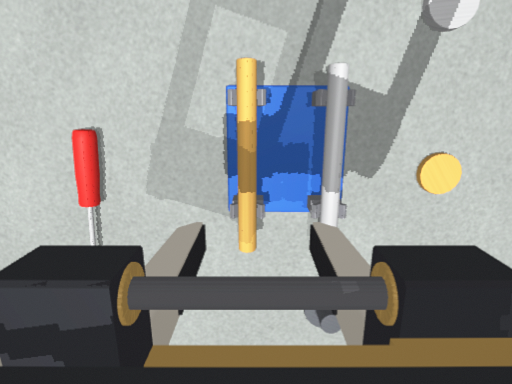

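The brass bar runs from (247,60) to (247,250); the steel bar is at (333,140) and stays out.

Run:
```python
from h import *; import pickle
m=pickle.load(open("pics/w9.pkl","rb")); im=cv2.imread("pics/w9.png")
o=cv2.inRange(cv2.cvtColor(im,cv2.COLOR_BGR2HSV),(8,90,60),(32,255,255)); o[:,:220]=0;o[:,275:]=0;o[270:]=0
rows=[r for r in range(384) if (o[r]>0).sum()>8]; print(rows[0],rows[-1])
P=[]
for r in rows[8:-8]:
    xs=np.where(o[r])[0]; P.append(onz(m,((xs[0]+xs[-1])/2,r),.05))
P=np.array(P); p=np.polyfit(P[:,0],P[:,1],1); print("yaw",np.degrees(np.arctan(p[0])))
A=onz(m,(247,rows[0]),.055);B=onz(m,(247,rows[-1]+1),.055);print(A,B,np.linalg.norm(A-B)); C=(A+B)/2; C[1]=np.polyval(p,C[0]);print(C)
from scipy.spatial.transform import Rotation as R
s=telemetry.get_state(); Rt=R.from_quat(s["eef_rot"]).as_matrix(); print("tool x yaw",np.degrees(np.arctan2(Rt[1,0],Rt[0,0])))
T=np.array([C[0],C[1],.031]); print("delta tool mm",Rt.T@(T-s["position"])*1000)
```

```text
58 251
yaw -8.47246724406488
[ 0.44295468 -0.21701355  0.055     ] [ 0.64125503 -0.24735949  0.055     ] 0.20060883566187357
[ 0.54210485 -0.23286471  0.055     ]
tool x yaw 171.85413568380372
delta tool mm [ 17.82183524 -12.22558097 175.48308738]
```

```bash
python3 -m jog '[[60,[18,-12,0],[0,0,0.3]],[60,[18,-12,30],[0,0,0.3]],[60,[18,-12,70],[0,0,0.3]],[60,[18,-12,110],[0,0,0.3]],[60,[18,-12,130],[0,0,0.3]]]'
python3 -m jog '[[60,[0,0,15],[0,0,0]],[60,[0,0,35],[0,0,0]],[60,[0,0,45],[0,0,0]],[60,[0,0,45],[0,0,0]],[60,[0,0,45],[0,0,0]]]'
python3 snap.py wrist w10;python3 snap.py side d10
```

```text
clock: 13.4
position: [0.5402, -0.2312, 0.0723]
eef_rot: [0.073, 0.997, 0.001, -0.003]
contact_force: [-0.4, 0.8, -0.0]
finger_gap: 0.06
clock: 13.82
position: [0.5425, -0.2333, 0.0325]
eef_rot: [0.074, 0.997, 0.0, -0.001]
contact_force: [0.1, -0.2, 0.4]
finger_gap: 0.0603
13.8667 [ 0.54331931 -0.23388718  0.03361001] [-0.0635815   0.22801182 -0.23365989] 0.05986878561510111
13.9167 [ 0.54376488 -0.2343656   0.03425753] [0.40289548 0.06765606 0.54356061] 0.06011832067644093
```

View pics/w10.png

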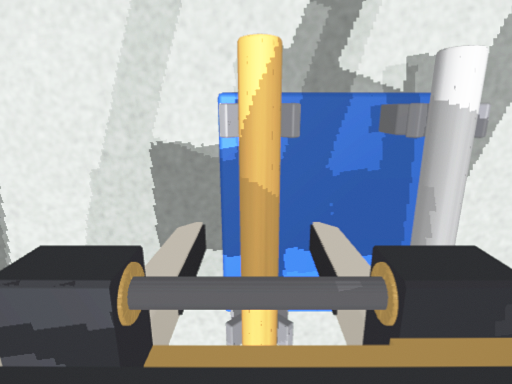

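The bar is centred between the open fingers. I go 3 mm lower and close.

```bash
python3 -m jog '[[60,[1.5,1,3],[0,0,0]],[60,[1.5,1,3],[0,0,0]],[10,[1.5,1,3],[0,0,0]],[10,[1.5,1,3],[0,0,0]],[10,[1.5,1,3],[0,0,0]]]' 40
python3 -m jog '[[10,[0,0,0],[0,0,0]],[10,[0,0,0],[0,0,0]],[10,[0,0,0],[0,0,0]],[10,[0,0,0],[0,0,0]],[10,[0,0,0],[0,0,0]]]'
```

```text
clock: 14.33
position: [0.5415, -0.2332, 0.0301]
eef_rot: [0.074, 0.997, -0.0, 0.0]
contact_force: [0.0, -0.0, -0.6]
finger_gap: 0.0445
clock: 14.75
position: [0.5415, -0.2321, 0.0297]
eef_rot: [0.074, 0.997, 0.001, -0.0]
contact_force: [0.2, 5.5, 1.9]
finger_gap: 0.019
```

```bash
python3 -m jog '[[10,[0,0,0],[0,0,0]],[10,[0,0,-4],[0,0,0]],[10,[0,0,-12],[0,0,0]],[10,[0,0,-25],[0,0,0]],[10,[0,0,-45],[0,0,0]]]' 55
python3 -m jog '[[10,[0,0,-25],[0,0,0]],[10,[0,0,-55],[0,0,0]],[10,[0,0,-90],[0,0,0]],[10,[0,0,-110],[0,0,0]],[10,[0,0,-110],[0,0,0]]]'
python3 snap.py wrist w11; python3 snap.py side d11
```

```text
clock: 15.17
position: [0.5396, -0.2325, 0.0737]
eef_rot: [0.074, 0.997, 0.001, -0.002]
contact_force: [-0.2, 0.3, -6.3]
finger_gap: 0.0186
clock: 15.58
position: [0.5444, -0.235, 0.1926]
eef_rot: [0.074, 0.997, -0.002, 0.005]
contact_force: [0.7, 0.5, -3.1]
finger_gap: 0.0188
15.6333 [ 0.54326082 -0.23438211  0.1889445 ] [ 3.89798223e-01 -2.03924661e-03 -5.88934341e+00] 0.01849163797684484
15.6833 [ 0.54177868 -0.23351429  0.18574571] [ 0.10782938  0.25330436 -6.25077416] 0.01866588646614761
```

View pics/w11.png

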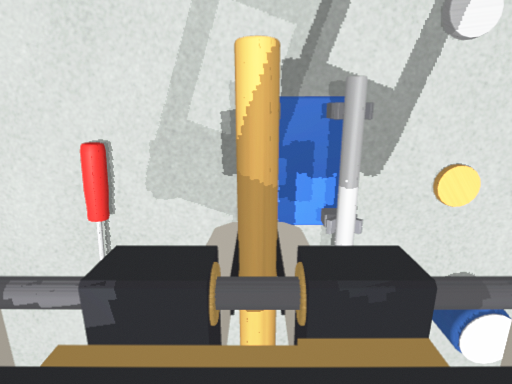

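View pics/d11.png

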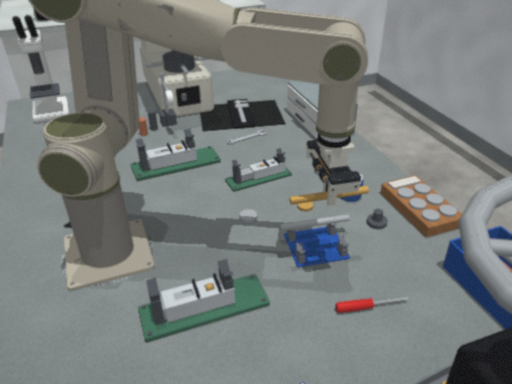

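The bar is held level at its middle. The steel bar is undisturbed in the rack. Now I carry it to the support.

```bash
python3 -m jog '[[10,[3,15,0],[0,0,0]],[10,[9,45,0],[0,0,0]],[10,[16,80,0],[0,0,-2]],[10,[23,115,0],[0,0,-4]],[10,[30,150,0],[0,0,-6]]]'
python3 -m jog '[[10,[4,36,0],[0,0,-1.5]],[10,[8,72,0],[0,0,-3]],[10,[11,108,0],[0,0,-4.5]],[10,[14,143,0],[0,0,-6]],[10,[17,175,0],[0,0,-7.5]]]'
python3 - <<'E'
from h import *
from scipy.spatial.transform import Rotation as R
s=telemetry.get_state(); Rt=R.from_quat(s["eef_rot"]).as_matrix(); print(s["position"],"tool x yaw",np.degrees(np.arctan2(Rt[1,0],Rt[0,0])))
print(Rt.T@(np.array([.5185,.196,.105])-s["position"])*1000)
E
```

```text
clock: 16.1
position: [0.5316, -0.0781, 0.1815]
eef_rot: [0.021, 1.0, 0.001, -0.002]
contact_force: [-0.3, -0.0, -5.2]
finger_gap: 0.0188
clock: 16.52
position: [0.522, 0.0977, 0.1817]
eef_rot: [-0.045, 0.999, 0.0, -0.002]
contact_force: [0.5, 0.2, -5.1]
finger_gap: 0.0187
[0.52198113 0.09767358 0.18172182] tool x yaw -174.89508585365698
[-5.64529742 98.21282724 76.73860132]
```

```bash
python3 -m jog '[[10,[-2,30,-10],[0,0,0]],[10,[-4,60,-10],[0,0,0]],[10,[-5,85,-10],[0,0,0]],[10,[-5,95,-10],[0,0,0]],[10,[-5,95,-10],[0,0,0]]]'
python3 snap.py wrist w12; python3 snap.py scene s12; python3 snap.py side d12
```

```text
clock: 16.93
position: [0.5189, 0.1926, 0.1919]
eef_rot: [-0.045, 0.999, -0.0, -0.002]
contact_force: [-0.5, -0.4, -5.0]
finger_gap: 0.0187
16.9833 [0.51938095 0.19096103 0.1922217 ] [ 0.41343503  0.38950677 -4.96828513] 0.01884998270321933
17.0333 [0.51983673 0.19000416 0.19260964] [-0.6491789  -0.62563162 -5.73451197] 0.018582886432795407
17.0833 [0.52029491 0.18942327 0.19307794] [ 0.68701016 -0.24326168 -5.12498222] 0.01872812262641926
```

View pics/w12.png

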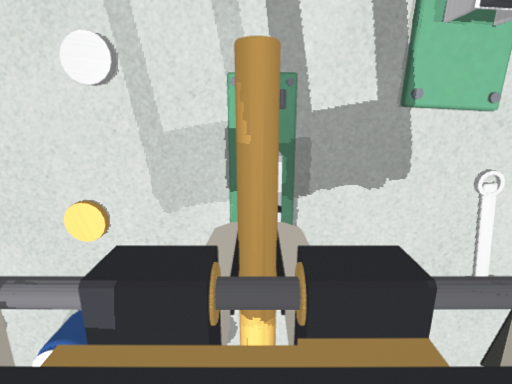

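```bash
python3 -m jog '[[10,[1,6.5,10],[0,0,0]],[10,[1,6.5,35],[0,0,0]],[10,[1,6.5,60],[0,0,0]],[10,[1,6.5,80],[0,0,0]],[10,[1,6.5,86],[0,0,0]]]'
python3 -m jog '[[10,[0,0,0],[0,0,0]],[10,[0,0,0],[0,0,0]],[10,[0,0,0],[0,0,0]],[10,[0,0,0],[0,0,0]],[10,[0,0,0],[0,0,0]]]'
python3 snap.py wrist w13; python3 snap.py scene s13; python3 snap.py side d13
python3 - <<'E'
from h import *
import pickle
from scipy.spatial.transform import Rotation as R
s=telemetry.get_state(); Rt=R.from_quat(s["eef_rot"]).as_matrix(); print(s["position"],"tool x yaw",np.degrees(np.arctan2(Rt[1,0],Rt[0,0])))
print(Rt.T@(np.array([.5185,.196,.105])-s["position"])*1000)
cv2.imwrite("pics/m13.png",cv2.vconcat([cv2.resize(cv2.imread("pics/d13.png")[110:200,200:320],(480,290),interpolation=cv2.INTER_CUBIC),cv2.resize(cv2.imread("pics/s13.png")[120:220,240:370],(480,300),interpolation=cv2.INTER_CUBIC)]))
E
```

```text
clock: 17.5
position: [0.5167, 0.1951, 0.1037]
eef_rot: [-0.043, 0.999, -0.001, -0.003]
contact_force: [-0.9, -0.9, -5.3]
finger_gap: 0.0188
clock: 17.92
position: [0.5207, 0.197, 0.1104]
eef_rot: [-0.044, 0.999, 0.0, 0.001]
contact_force: [-0.3, 0.2, -4.8]
finger_gap: 0.0186
17.9667 [0.52049862 0.1969353  0.11006133] [ 0.07496273 -0.39090284 -5.59344052] 0.018644487528119806
18.0167 [0.52028047 0.19690088 0.10975734] [ 0.33609142 -0.6609927  -4.53099634] 0.01876239874991895
18.0667 [0.52008593 0.19685355 0.10949393] [-0.61731027 -0.53423702 -5.72350799] 0.018846396639291406
[0.52008593 0.19685355 0.10949393] tool x yaw -174.99872034677637
[ 1.65967995 -0.71301221  4.49179463]
```

View pics/w13.png

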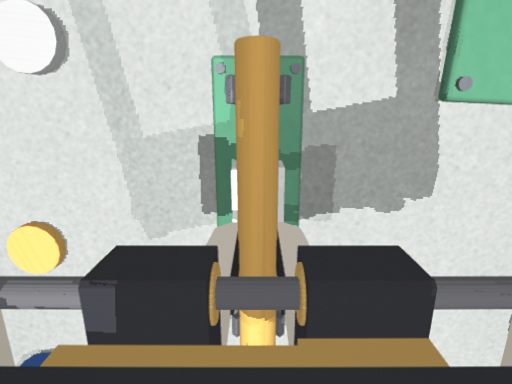

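View pics/m13.png

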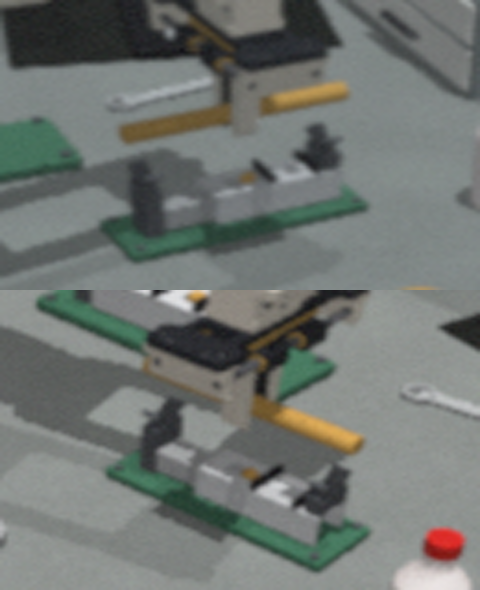

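The rear V's wings show evenly either side of the bar, so it is in line. Now I lower it, slowly at the end.

```bash
python3 -m jog '[[10,[1,-0.4,10],[0,0,0]],[10,[1.5,-0.4,20],[0,0,0]],[10,[1.5,-0.4,30],[0,0,0]],[10,[1.5,-0.4,35],[0,0,0]],[10,[1.5,-0.4,37],[0,0,0]]]'
python3 -m jog '[[10,[0,0,0],[0,0,0]],[10,[0,0,0],[0,0,0]],[10,[0,0,0],[0,0,0]],[10,[0,0,0],[0,0,0]],[10,[0,0,0],[0,0,0]]]'
```

```text
clock: 18.48
position: [0.5166, 0.1958, 0.0693]
eef_rot: [-0.044, 0.999, -0.0, -0.002]
contact_force: [-0.8, -0.1, -5.3]
finger_gap: 0.0187
clock: 18.9
position: [0.5186, 0.1963, 0.0723]
eef_rot: [-0.044, 0.999, 0.0, 0.0]
contact_force: [-0.0, 1.2, -5.3]
finger_gap: 0.0188
```

```bash
python3 -m jog '[[10,[0,0,1],[0,0,0]],[10,[0,0,2],[0,0,0]],[10,[0,0,3],[0,0,0]],[10,[0,0,4],[0,0,0]],[10,[0,0,5],[0,0,0]]]'
python3 -m jog '[[10,[0,0,0.4],[0,0,0]],[10,[0,0,0.8],[0,0,0]],[10,[0,0,1.2],[0,0,0]],[10,[0,0,1.2],[0,0,0]],[10,[0,0,1.2],[0,0,0]]]'
```

```text
clock: 19.32
position: [0.5182, 0.1962, 0.0666]
eef_rot: [-0.044, 0.999, 0.0, -0.0]
contact_force: [-2.1, 0.9, 1.9]
finger_gap: 0.0187
clock: 19.73
position: [0.5185, 0.1966, 0.0661]
eef_rot: [-0.044, 0.999, 0.0, 0.0]
contact_force: [-3.2, 2.9, 3.8]
finger_gap: 0.0186
```

Contact came at the expected height (tip 0.066, expected 0.0657). I check the pose, then release.

```bash
python3 -m jog '[[24,[0,0,0],[0,0,0]],[30,[0,0,0],[0,0,0]],[45,[0,0,0],[0,0,0]],[50,[0,0,0],[0,0,0]],[50,[0,0,0],[0,0,0]]]'
python3 -m jog '[[50,[0,0,0],[0,0,0]],[50,[0,0,-8],[0,0,0]],[50,[0,0,-30],[0,0,0]],[50,[0,0,-70],[0,0,0]],[50,[0,0,-100],[0,0,0]]]'
python3 -m jog '[[50,[-35,0,-35],[0,0,0]],[50,[-70,0,-40],[0,0,0]],[50,[-70,0,-40],[0,0,0]],[50,[-70,0,-40],[0,0,0]],[50,[-70,0,-40],[0,0,0]]]'
python3 snap.py wrist w14; python3 snap.py scene s14; python3 snap.py side d14
python3 - <<'E'
from h import *
cv2.imwrite("pics/m14.png",cv2.vconcat([cv2.resize(cv2.imread("pics/d14.png")[130:200,200:320],(514,300),interpolation=cv2.INTER_CUBIC),cv2.resize(cv2.imread("pics/s14.png")[140:215,240:369],(514,299),interpolation=cv2.INTER_CUBIC)]))
E
```

```text
clock: 20.15
position: [0.5183, 0.196, 0.0655]
eef_rot: [-0.044, 0.999, -0.0, 0.0]
contact_force: [0.8, 0.5, 0.8]
finger_gap: 0.0457
clock: 20.57
position: [0.5179, 0.1961, 0.1677]
eef_rot: [-0.044, 0.999, -0.0, -0.0]
contact_force: [0.8, 0.4, 0.6]
finger_gap: 0.0499
clock: 20.98
position: [0.5875, 0.2021, 0.205]
eef_rot: [-0.044, 0.999, -0.0, -0.001]
contact_force: [-0.7, 0.0, -0.2]
finger_gap: 0.05
21.0333 [0.58695991 0.20215197 0.20500844] [ 0.25343546 -0.08724517 -0.4861448 ] 0.04993130697581532
21.0833 [0.58671692 0.20219991 0.20509608] [ 0.54940224 -0.04705654 -0.09245919] 0.049751380835966336
21.1333 [0.5867363  0.20224064 0.20529054] [0.83918523 0.51077767 0.21465398] 0.050180590789781494
```

View pics/w14.png

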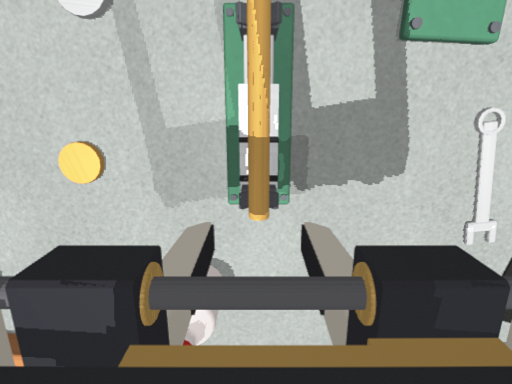

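View pics/m14.png

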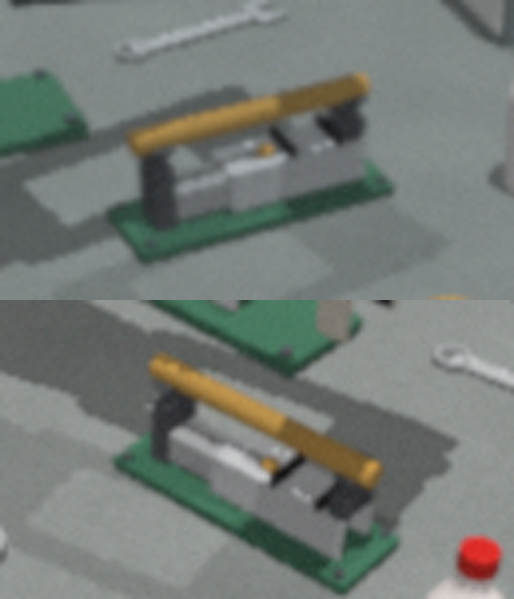

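View pics/s14.png

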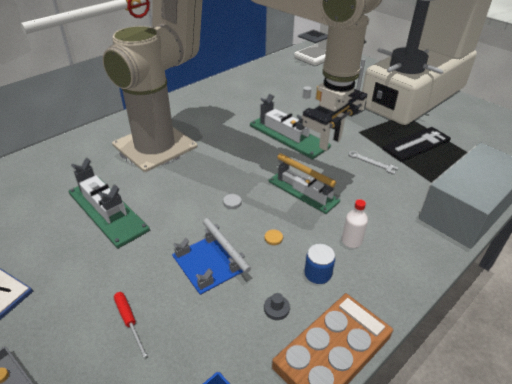

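The bar lies across both V-rests, with the pin still proud below it at side crop (267,148). I check its height and centring numerically.

Run:
```python
from h import *; import pickle
M={};E={}
for t,(x0,x1,y0,y1) in {"d14":(225,292,144,168),"s14":(272,340,148,192)}.items():
    M[t]=pickle.load(open(f"pics/{t}.pkl","rb")); hs=cv2.cvtColor(cv2.imread(f"pics/{t}.png"),cv2.COLOR_BGR2HSV)[y0:y1,x0:x1]
    o=cv2.inRange(hs,(8,90,60),(32,255,255)); n,l,st,c=cv2.connectedComponentsWithStats(o); i=1+np.argmax(st[1:,4])
    q=np.argwhere(l==i)[:,::-1]+[x0,y0]; r=cv2.minAreaRect(q.astype(np.float32)); b=cv2.boxPoints(r)
    e=sorted([(np.linalg.norm(b[k]-b[(k+1)%4]),tuple((b[k]+b[(k+1)%4])/2)) for k in range(4)])[:2]
    E[t]=sorted([x[1] for x in e]); print(t,E[t])
P=[tri([M["d14"],M["s14"]],[E["d14"][k],E["s14"][k]]) for k in (0,1)]
print(P,np.linalg.norm(P[0]-P[1]),(P[0]+P[1])/2)
m=pickle.load(open("pics/w14.pkl","rb")); print(onz(m,(259,218),.086), onz(m,(259,135.5),.058),onz(m,(259,192),.09))
```

```text
d14 [(np.float32(230.00003), np.float32(163.00003)), (np.float32(285.0589), np.float32(149.23532))]
s14 [(np.float32(277.6), np.float32(155.8)), (np.float32(334.4), np.float32(184.2))]
[array([0.41720781, 0.18201864, 0.08918425]), array([0.61850716, 0.20409029, 0.08624662])] 0.2025270697637361 [0.51785748 0.19305447 0.08771544]
[0.61823932 0.20577573 0.086     ] [0.54169634 0.19918118 0.058     ] [0.59117316 0.20335941 0.09      ]
```

```bash
python3 -c "
from workcell import workorder,telemetry
print(telemetry.get_state()['clock']); print(workorder.sign_off())"
```

```text
21.1333
the job is handed in; nothing more can be done
None
```

The green support is one hole longer and the brass bar is seated in both V-rests. The job was handed in at 21.1 s with the arm clear of everything.

- **Support:** I used the smallest of the three. I pressed its pin flush and pushed the sleeve out by the ledge about 40 mm. The pin snapped up in the second hole and held against a 14.7 N push. The largest force on any axis was 14.7 N along the sleeve; at that moment there was also about 11 N downward, so the combined push was about 19 N, under the 25 N limit.
- **Pin:** it measures the same height now as when it was fully up at the start (about 50.5 mm in both). It still showed proud in the final pictures. Camera triangulation is only good to about 2 mm, so the held push is the stronger evidence.
- **Bar:** I laid it in and let go; it touched down at the expected height. The final check puts its middle at x 0.518 m, against a planned midpoint of 0.5185 m. Its ends measured 89 and 86 mm high, against 86 mm expected. I put that 3 mm difference down to camera error rather than tilt.
- **Disagreement:** that same two-camera check put the bar's middle about 3 mm off to the side. The wrist camera showed it in line with both V-rests, and I went with the wrist camera.
- **Everything else:** the steel bar is still in the rack, and nothing else in the final pictures looked moved.

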